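Open the parts washer by its side lever and hold the lid up

TASK

I have both hands full of greasy drum lugs: please open the red parts washer for me. Push the turn catch at the front aside with a fingertip so that it is fully clear of the lid, then press the yellow pad of the side lever right down to its stop and keep it pressed, so that the lid stays up; finish while still holding the lever down. Work the lid only through the lever (do not touch the lid, do not lift the lever), and leave the other things on the bench standing where they are.

Things in the scene. Friction and masses are not known exactly. Their poses are not given: they have to be found in the camera images.
- washer: the bench parts washer: a red steel tank fixed to the bench, 240 (x) by 320 (y) by 150 mm high, with a red lid on top (lid closed: top face 164 mm above the bench, front edge at x = -124, side edges at y = +-164). Origin on the bench under the tank's centre; x points from its front (robot side, where the catch is) to the rear, where the lid is hinged; y points to the side with the lever; z up. It stands at varying places and yaws
- lid: the washer's heavy red steel lid (1.6 to 2.5 kg), 244 by 328 by 15 mm, hinged along the tank's rear top edge (124 mm behind this point, 150 mm above the bench). Origin at the centre of its underside, 150 mm above the bench when closed; axes as the washer's while closed. It tips up about its rear hinge, its front edge rising and moving to the rear: level when closed, about 0.8 rad (45 degrees) open when the lever is right down. It falls shut by itself when the lever is let go
- lever (a joint): angle of the side lever, rad: 0 at rest (long end up, sloping 0.30 above level), grows as the long end is pressed, hard stop at 0.58 (long end 0.28 below level). It comes up again with the weight of the lid. Values under 0 mean the long end has been lifted off its rest. Pressing takes about 5 to 15 N at the pad. The bar is 6 mm wide and 18 mm high; its short end (60 mm) carries a roller under a lug of the lid
- press_pad (a point): centre of the top face of the yellow and black palm pad on the lever's long end, moving with the lever: pad 62 mm long by 92 mm wide by 14 mm thick; at rest about 243 mm above the bench, right down about 89 mm. Its frame turns with the lever: x along the bar towards the fulcrum, z out of the pad's top face (up at rest, tilted 0.30 rad)
- fulcrum (a point): pivot of the lever on the washer's side, 142 mm above the bench; the press pad swings about it in an upright plane (about the washer's y axis), 271 mm away
- catch (a joint): angle of the turn catch about its upright pivot, rad: 0 when its steel tongue points straight over the lid (washer's +x), positive turned anticlockwise seen from above (towards the lever side). It turns stiffly (about 1 N at the pin) and stays where it is left, stops at -1.7 and +1.7; either way will do. At less than about 1.28 from 0 the tongue still lies over the lid's front edge and blocks the lid. It starts within 0.3 of 0
- catch_pin (a point): centre of the upright black thumb pin on the catch's tongue, moving with it: 12 mm thick, 30 mm tall, from 172 to 202 mm above the bench (this point is 187 mm up), 64 mm from the pivot; nothing but the flat tongue (18 mm wide, 5 mm thick, ending 11 mm beyond the pin) and the lid below it is near
- catch_pivot (a point): point on the catch's pivot axis at the height of the pin's centre, 187 mm above the bench, 30 mm in front of the lid's front edge; its bolt head (22 mm wide) ends 178 mm above the bench
- spray_can: bystander: white and red aerosol can with red cap, 65 mm wide, 195 mm tall, standing beside the lever or before the washer (it and the tape measure swap places); origin at the centre of its foot
- paper_cup: bystander: white paper cup, 72 mm wide, 80 mm tall, standing near the lever's pad; origin at the centre of its foot
- screwdriver: bystander: screwdriver, 200 mm long, lying in front of the washer; x along its length
- tape_measure: bystander: black and red tape measure, 70 by 36 by 64 mm, beside the lever or before the washer; origin at the centre of its underside
- drum_lug: bystander: chromed drum lug, 64 by 20 by 26 mm, lying on the bench under the lever, which clears it when right down; origin at the centre of its underside
- wipes_tub: bystander: tub of wipes with black lid, 100 mm wide, 190 mm tall, at the right of the bench; origin at the centre of its foot
- tom_shell: bystander: gold drum shell, a ring 254 mm across and 165 mm tall, at the left of the bench; origin at the centre of its foot

How it is judged (in metres and radians):
On the way, in this order (a step that is already met when the one before it is completed fails the run):
1. the catch is turned fully clear of the closed lid (at least 1.3 rad to either side) ((value of joint catch above 1.3 rad or value of joint catch below -1.3 rad) and angle between lid's own z axis and vertical below 0.1 rad), for 0.1 s.
2. the lever is pressed down with the fingers and the lid is up (angle between lid's own z axis and vertical above 0.68 rad and value of joint lever above 0.51 rad and contact force between the fingers and lever above 1.5 N), for 0.3 s.
At the end, for the whole second after the job is handed in: The fingers still press on the lever (more than 1.5 N), the lever is down to its stop (joint above 0.51 of 0.58 rad), the lid stands still and open on the lever's roller (0.68 to 0.90 rad), and the catch is turned at least 1.3 rad to one side (all of step 2 and angle between lid's own z axis and vertical below 0.9 rad and (value of joint catch above 1.3 rad or value of joint catch below -1.3 rad) and angular speed of lid below 0.1 rad/s); the arm keeps its last pose, push and grip.
It fails at once if the robot touches the lid (more than 2 N) (contact force between any of the fingers, the arm and lid above 2 N).
It fails at once if the lever's long end is lifted above its rest (value of joint lever below -0.06 rad).
It fails at once if a bystander is moved more than 30 mm, lifted or knocked over (distance of any of spray_can, paper_cup, screwdriver, tape_measure, drum_lug, wipes_tub, tom_shell from where it was at the start of the episode above 0.03 m).
It also fails if it takes over 48 s, if anything falls off the work surface, if the arm or the gripper's body presses on something with over 40 N, if the wrist force passes 120 N, or if a joint passes its speed limit or range.

ROBOT

A 7-joint arm with a two-finger parallel gripper is mounted at the origin on the work surface. World frame = base frame: x ahead of the robot, y to its left, z up, the work surface at z = 0. Lengths are in mm, angles in rad, forces in N, time in s.
With the tool pointing down it reaches from about 375 to 925 mm from the base axis. Payload 3.1 kg.
Tool frame: the origin (TCP) lies between the finger pads; the fingertips stand r.tips_ahead ahead of it and the grasp point (between the pads) lies 2 mm behind it (r.tips_ahead is the distance from the TCP to the fingertips, in mm); z points along the fingers, y is the line along which they close (so a half turn about z gives the same grasp; the last joint's range is limited). The gripper opens to 85 mm and grips with 20 to 120 N. Pads are 22 mm wide; open, the fingers measure 114 mm over their backs; the gripper's body (76 mm by 85 mm) begins 54 mm behind the grasp point. The pads swing forward as they close: fully open they stand 13 mm farther back than shut.
Start: joints at [1.183, 0.383, 0.044, 1.598, -0.018, 1.161, -0.05], TCP at [185.764, -622.893, 248.269] pointing down, gripper open.
Joint ranges: [-2.61, 2.61], [-0.41, 2.15], [-1.48, 1.57], [0, 2.5], [-1.57, 4.71], [0.05, 1.97], [-2.85, 2.85]. Speed limits (rad/s): [2.79, 2.79, 3.14, 3.14, 3.14, 3.14, 3.14].

INTERFACE

Orientations are given as [roll, pitch, yaw] about the fixed x, y, z axes, in that order (R = Rz(yaw) Ry(pitch) Rx(roll)).
In Python, from station import r gives the robot as it stands.
- The arm moves only by the tool arm_command, never from a script. Its argument "increments" is a list of rows, each an object of numbers: "claw": the gripper's target within -1 to 1 (shut at 1, half-way at 0, fully open at -1); "dx", "dy", "dz": the shift along the tool's x, y, z in m; "roll": the turn about the tool's z in rad. A call has 1 to 8 rows; each row shifts and turns the commanded pose from where the row before left it, along the tool's axes as they then stand; what a row does not reach is not made up. A row lasts 1/10 s, in which the tool goes at most 50 mm and 8.59 degrees, less where a joint would pass 70% of its speed; a pose out of reach is approached as far as the arm can. A call with a gripper value outside its range is refused whole. The fingers move at their own pace and stop on an object; "force" is the grip in N (left out, the last holds). Time passes only in rows, so rows that do not move let the fingers close. It gives the time, the measured TCP pose, the force, the opening and the grip force at its end, in the units of the state.
- r.sense(): the state, without advancing time (a new reading comes with each control period).
- r.snapshot(name): name is "scene" or "top"; returns a dict with "image" (420x560x3 uint8, red, green, blue), "mtx" (3x3 intrinsics, pixels), "eye" and "attitude" of the camera in the world. Camera axes: x right, y up, looking along -z (the intrinsics and any distortion apply to the point x, -y, -z); pixel columns grow to the right and rows downward; lengths in mm; the calibration is good to about 2 mm. A picture is of the moment at which its call begins. There is no depth.
- r.finish_job(): hands the job in; it is judged then, once.
The state is a dict: "clock": time; "q": joint angles; "qd": joint speeds; "joint_torque": joint torques, N m; "position": TCP position; "tcp_rot": TCP orientation; "contact_force": force on the tool from outside, world axes, zero at the start; "ft_torque": the same for the moment, N m; "grip_width": finger opening in mm; "grasp_force": force on a finger pad.
Only numpy, scipy, OpenCV 4.12 (cv2) and the standard library are available. Lean on these libraries where they do the work, as an engineer would, in place of code of your own. Each camera call takes 0.05 s, during which the arm holds its last target. There are 200 camera calls.

## Working session

There is one attempt and no reset: what is moved stays moved. The work goes in short steps, Python scripts to look and compute and a tool call to move; the robot and the scene stay as the last step left them, time stands still between calls to the robot, and variables do not carry over. Pictures are saved under pics/ and viewed, at most 10 in all, crops included, and the job is handed in when it is done.

Besides the shell and the picture viewer there is one more tool, called after "Emit:" as a command line: name --argument value ..., lists and objects as JSON in quotes. arm_command: Moves the arm, as the interface text tells. Its arguments: {"type":"object","properties":{"increments":{"type":"array"},"force":{"type":"number"}},"required":["increments"]}

```bash
mkdir -p pics
python3 - <<'E'
from station import r
import cv2,pickle
d={}
for n in("scene","top"):
    s=r.snapshot(n);d[n]=s;cv2.imwrite(f"pics/{n}0.png",s["image"][:,:,::-1]);print(n,{k:v for k,v in s.items() if k!="image"})
pickle.dump(d,open("snap.pkl","wb"))
print(r.sense(),r.tips_ahead)
E
```

```text
scene {'mtx': array([[465.34129607,   0.        , 276.35959509],
       [  0.        , 465.34129607, 219.00102841],
       [  0.        ,   0.        ,   1.        ]]), 'eye': array([1252.21929252,  123.31507701, 1589.95175719]), 'attitude': array([0.43689746, 0.01159021, 1.6962355 ])}
top {'mtx': array([[421.0677123 ,   0.        , 277.92841795],
       [  0.        , 421.0677123 , 201.95804236],
       [  0.        ,   0.        ,   1.        ]]), 'eye': array([ 383.83043825,  -13.46951631, 1388.1952952 ]), 'attitude': array([ 0.14789476,  0.03042405, -1.59973289])}
{'clock': 0.1, 'q': array([ 1.18317645,  0.38379888,  0.04380543,  1.59941965, -0.0178855 ,
        1.16120697, -0.04992388]), 'qd': array([ 0.00037735, -0.00032158, -0.00034203, -0.00527572, -0.00084227,
        0.00111414, -0.00063999]), 'joint_torque': array([ 2.47955642e-03, -4.34727788e+01,  1.02900848e+00, -2.50454593e+01,
        1.07728524e-02,  5.43587681e-03, -3.71225167e-05]), 'position': array([ 185.53778883, -622.10196759,  246.98150527]), 'tcp_rot': array([-3.13915523e+00,  1.31524290e-04,  2.89910712e-01]), 'contact_force': array([-0.50601068,  0.08311431, -0.19866782]), 'ft_torque': array([-0.02852542, -0.05231131, -0.0129586 ]), 'grasp_force': 0.0, 'grip_width': 85.87952508364205} 17.0
```

View pics/scene0.png

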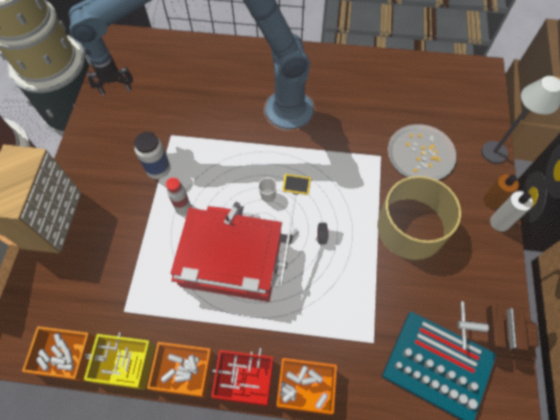

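View pics/top0.png

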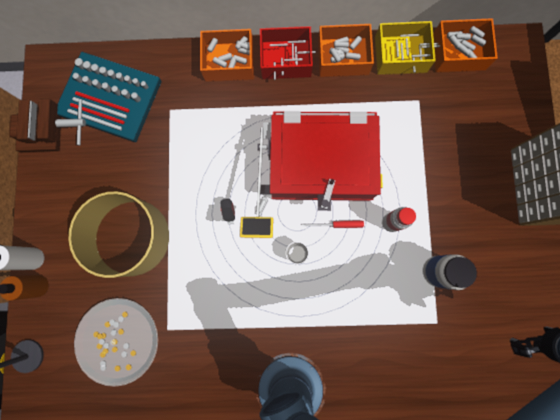

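The scene view shows the red washer with its lid centred near (228,250). In the top view the lid spans about (272,112) to (380,198). The catch is near (327,195), the yellow pad at (256,227), the cup at (297,252), the can at (403,217) and the tape at (228,209).

```bash
cat > h.py <<'E'
import numpy as np,cv2,pickle
from scipy.spatial.transform import Rotation as R
def proj(s,P):
    Rm=R.from_euler('xyz',s["attitude"]).as_matrix()
    c=(np.atleast_2d(P)-s["eye"])@Rm; c=c*[1,-1,-1]
    u=c@s["mtx"].T; return u[:,:2]/u[:,2:]
def ray(s,uv,z):
    Rm=R.from_euler('xyz',s["attitude"]).as_matrix()
    d=Rm@(np.linalg.inv(s["mtx"])@[uv[0],uv[1],1]*np.array([1,-1,-1]))
    return s["eye"]+d*(z-s["eye"][2])/d[2]
E
python3 - <<'E'
from h import *
d=pickle.load(open("snap.pkl","rb"))
print(proj(d["top"],[0,0,0]),proj(d["scene"],[0,0,0]))
t=d["top"]["image"][100:270,210:430,::-1];s=d["scene"]["image"][160:310,150:350,::-1]
cv2.imwrite("pics/tc.png",cv2.resize(t,None,fx=3.5,fy=3.5,interpolation=cv2.INTER_CUBIC))
cv2.imwrite("pics/sc.png",cv2.resize(s,None,fx=4,fy=4,interpolation=cv2.INTER_CUBIC))
E
```

```text
[[290.68649529 388.94087199]] [[288.80368889 108.79373075]]
```

View pics/tc.png

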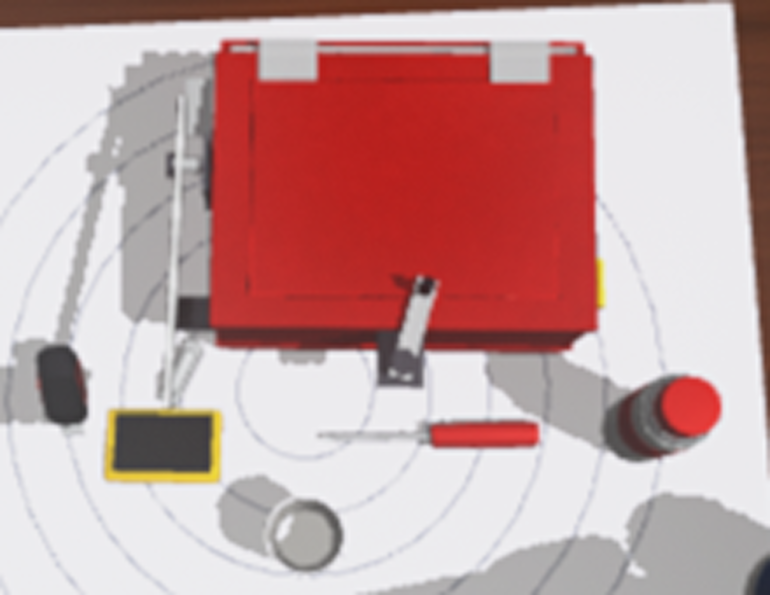

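View pics/sc.png

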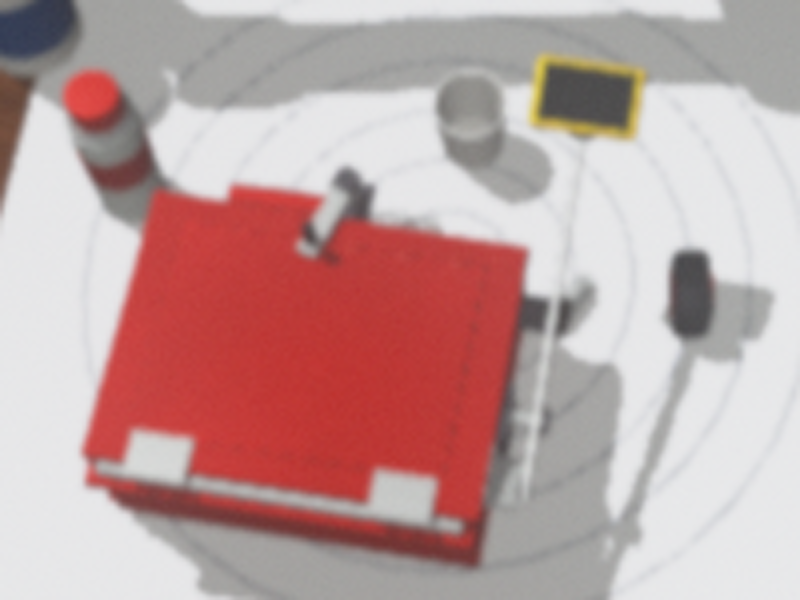

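Top crop: the lid's front corners are at (212,327) and (597,330), the pad centre at (163,445), the pivot at (403,365) and the pin top at (427,285). Scene crop: the front corners are at (527,247) and (153,190), the pad at (588,96) and the pivot at (348,183). The catch leans a little to the right, away from the lever.

```bash
cat > m.py <<'E'
from h import *
from scipy.optimize import least_squares
d=pickle.load(open("snap.pkl","rb"));T=d["top"];S=d["scene"]
t=lambda u,v:np.array([u/3.5+210,v/3.5+100])-.4
s=lambda u,v:np.array([u/4+150,v/4+160])-.4
obs=[(T,t(212,327),[-124,164,164]),(T,t(597,330),[-124,-164,164]),(S,s(527,247),[-124,164,164]),(S,s(153,190),[-124,-164,164]),
(T,t(403,365),[-154,0,178]),(S,s(348,183),[-154,0,178]),(S,s(85,455),[100,-164,164])][:6]
W=lambda p,P:R.from_euler('z',p[2]).apply(P)+[p[0],p[1],0]
f=lambda p:np.concatenate([proj(c,W(p,P))[0]-uv for c,uv,P in obs])
a=least_squares(f,[600,0,0]);p=a.x;print("washer",p,"res",a.fun.round(1))
def tri(l,x0): 
    q=least_squares(lambda x:np.concatenate([proj(c,x)[0]-uv for c,uv in l]),x0);return q.x,q.fun.round(1)
iw=lambda P:R.from_euler('z',-p[2]).apply(np.array(P)-[p[0],p[1],0])
pad,e=tri([(T,t(163,445)),(S,s(588,96))],[400,0,243]);print("pad",pad,e,iw(pad))
print("padtop z243",ray(T,t(163,445),243),ray(S,s(588,96),243))
piv=W(p,[-154,0,187]);pin=ray(T,t(427,283),202);print("piv",piv,"pin",pin,ray(S,s(308,237),202))
v=iw(pin)-[-154,0,187];print("catch",np.arctan2(v[1],v[0]),np.hypot(*v[:2]))
for n,uv,z in[("cup",(305,535),80),("can",(690,407),195),("tape",(62,385),64),("scr",(485,434),20),("scrtip",(320,434),10)]:
    q=ray(T,t(*uv),z);print(n,q.round(),iw(q).round())
E
python3 m.py
```

```text
washer [ 7.13368017e+02 -1.25503742e+02 -4.48671706e-02] res [-1.1 -0.7  0.8 -0.4  0.9 -0.8  0.1 -0.8  0.4 -1.6 -0.5 -1.6]
pad [489.65505108  78.74944357 235.64968113] [-0.1  0.  -0.1  0. ] [-232.64901767  194.01363191  235.64968113]
padtop z243 [489.03368434  77.83217242 243.        ] [493.69538779  79.47172014 243.        ]
piv [ 559.52299686 -118.59651535  187.        ] pin [ 618.61275794 -137.789675    202.        ] [ 630.21475463 -136.70764063  202.        ]
catch -0.2691961517624868 62.12871512103188
cup [421. -33.  80.] [-297.   80.   80.]
can [ 511. -345.  195.] [-193. -229.  195.]
tape [563. 183.  64.] [-164.  301.   64.]
scr [ 510. -204.   20.] [-199.  -87.   20.]
scrtip [516. -51.  10.] [-200.   65.   10.]
```

Emit:
arm_command --increments '[{"roll": 0.145, "dz": -0.02, "claw": 1}, {"roll": 0.145, "dz": -0.02, "claw": 1}, {"dx": 0.03, "dy": -0.035}, {"dx": 0.03, "dy": -0.035}, {"dx": 0.03, "dy": -0.035}, {"dx": 0.03, "dy": -0.035}, {"dx": 0.03, "dy": -0.035}, {"dx": 0.03, "dy": -0.035}]' --force 40

```text
invalid input
```

Emit:
arm_command --increments '[{"dx": 0, "dy": 0, "roll": 0.145, "dz": -0.02, "claw": 1}, {"dx": 0, "dy": 0, "roll": 0.145, "dz": -0.02, "claw": 1}, {"dx": 0.03, "dy": -0.035, "dz": 0, "roll": 0, "claw": 1}, {"dx": 0.03, "dy": -0.035, "dz": 0, "roll": 0, "claw": 1}, {"dx": 0.03, "dy": -0.035, "dz": 0, "roll": 0, "claw": 1}, {"dx": 0.03, "dy": -0.035, "dz": 0, "roll": 0, "claw": 1}, {"dx": 0.03, "dy": -0.035, "dz": 0, "roll": 0, "claw": 1}, {"dx": 0.03, "dy": -0.035, "dz": 0, "roll": 0, "claw": 1}]' --force 40

```text
clock: 0.9
position: [366.4, -411.0, 287.8]
tcp_rot: [-3.141, 0.001, -0.0]
contact_force: [0.4, 0.4, 0.4]
grip_width: -0.1
grasp_force: 0.0
```

Emit:
arm_command --increments '[{"dx": 0.0305, "dy": -0.039, "dz": 0, "roll": 0, "claw": 1}, {"dx": 0.0305, "dy": -0.039, "dz": 0, "roll": 0, "claw": 1}, {"dx": 0.0305, "dy": -0.039, "dz": 0, "roll": 0, "claw": 1}, {"dx": 0.0305, "dy": -0.039, "dz": 0, "roll": 0, "claw": 1}, {"dx": 0.0305, "dy": -0.039, "dz": 0, "roll": 0, "claw": 1}, {"dx": 0.0305, "dy": -0.039, "dz": 0, "roll": 0, "claw": 1}, {"dx": 0.0305, "dy": -0.039, "dz": 0, "roll": 0, "claw": 1}, {"dx": 0.0305, "dy": -0.04, "dz": 0, "roll": 0, "claw": 1}]'

```text
clock: 1.7
position: [610.2, -98.9, 287.7]
tcp_rot: [3.141, 0.001, -0.001]
contact_force: [0.2, -1.1, 0.2]
grip_width: 0.1
grasp_force: 0.0
```

Emit:
arm_command --increments '[{"dx": 0, "dy": 0, "dz": 0.03, "roll": 0, "claw": 1}, {"dx": 0, "dy": 0, "dz": 0.03, "roll": 0, "claw": 1}, {"dx": 0, "dy": 0, "dz": 0.02, "roll": 0, "claw": 1}, {"dx": 0, "dy": 0, "dz": 0.007, "roll": 0, "claw": 1}, {"dx": 0, "dy": 0, "dz": 0, "roll": 0, "claw": 1}]'

```text
clock: 2.2
position: [608.4, -100.2, 199.6]
tcp_rot: [-3.141, 0.004, -0.0]
contact_force: [-1.2, 0.1, 0.0]
grip_width: -0.0
grasp_force: 0.0
```

Run:
```python
from station import r
import cv2
s=r.snapshot("top");print(r.sense()["position"],r.sense()["contact_force"])
a=s["image"][130:230,270:400,::-1];b=r.snapshot("scene")["image"][160:260,170:300,::-1]
cv2.imwrite("pics/a1.png",cv2.resize(cv2.hconcat([a,b]),None,fx=3,fy=3,interpolation=cv2.INTER_CUBIC))
```

```text
[ 609.57397522 -100.31390327  201.2238869 ] [ 0.29541053  0.28017312 -0.12219777]
```

View pics/a1.png

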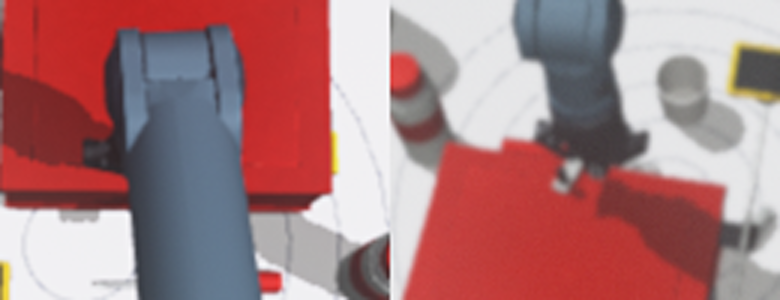

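The closed fingers stand beside the pin on its lever side, at about (590,165) in the right half. Now the arc push.

Emit:
arm_command --increments '[{"dx": 0.014, "dy": 0, "dz": 0, "roll": 0, "claw": 1}, {"dx": 0.003, "dy": 0.019, "dz": 0, "roll": 0, "claw": 1}, {"dx": -0.0015, "dy": 0.0095, "dz": 0, "roll": 0, "claw": 1}, {"dx": -0.0015, "dy": 0.0095, "dz": 0, "roll": 0, "claw": 1}, {"dx": -0.004, "dy": 0.0095, "dz": 0, "roll": 0, "claw": 1}, {"dx": -0.0045, "dy": 0.0095, "dz": 0, "roll": 0, "claw": 1}]'

```text
clock: 2.9
position: [614.7, -157.2, 201.7]
tcp_rot: [-3.141, -0.0, -0.0]
contact_force: [-0.3, 1.9, 0.5]
grip_width: 0.0
grasp_force: 0.9
```

Emit:
arm_command --increments '[{"dx": -0.0065, "dy": 0.007, "dz": 0, "roll": 0, "claw": 1}, {"dx": -0.007, "dy": 0.007, "dz": 0, "roll": 0, "claw": 1}, {"dx": -0.006, "dy": 0.004, "dz": 0, "roll": 0, "claw": 1}, {"dx": -0.006, "dy": 0.004, "dz": 0, "roll": 0, "claw": 1}, {"dx": -0.007, "dy": 0.003, "dz": 0, "roll": 0, "claw": 1}, {"dx": -0.008, "dy": 0.001, "dz": 0, "roll": 0, "claw": 1}, {"dx": 0, "dy": 0, "dz": 0, "roll": 0, "claw": 1}, {"dx": 0, "dy": 0, "dz": 0, "roll": 0, "claw": 1}]'

```text
clock: 3.7
position: [574.0, -183.4, 201.3]
tcp_rot: [3.141, 0.001, -0.0]
contact_force: [0.1, -0.6, -0.8]
grip_width: -0.1
grasp_force: 0.0
```

Run:
```python
from station import r
import cv2
print(r.sense()["position"],r.sense()["contact_force"])
b=r.snapshot("scene")["image"][150:290,150:330,::-1]
cv2.imwrite("pics/a2.png",cv2.resize(b,None,fx=4,fy=4,interpolation=cv2.INTER_CUBIC))
```

```text
[ 574.01736093 -183.42824766  201.2512073 ] [ 0.07536624 -0.62231649 -0.75780169]
```

View pics/a2.png

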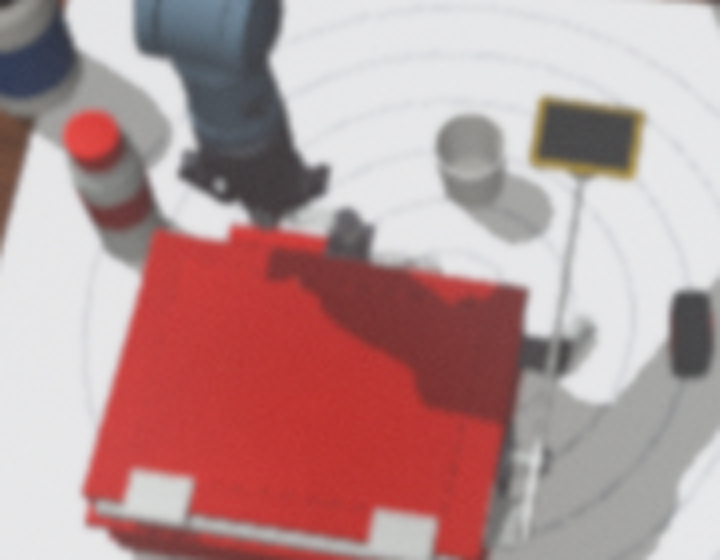

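The catch tongue now lies along the washer's front, hidden by the gripper near (290,205), and the lid is clear of it. I'll push a little more, then back off, lift and check.

Emit:
arm_command --increments '[{"dx": -0.004, "dy": 0, "dz": 0, "roll": 0, "claw": 1}, {"dx": 0, "dy": 0, "dz": 0, "roll": 0, "claw": 1}]'

```text
clock: 3.95
position: [570.5, -183.0, 201.3]
tcp_rot: [-3.142, 0.0, 0.0]
contact_force: [0.1, -0.3, -1.0]
grip_width: 0.2
grasp_force: 0.0
```

Emit:
arm_command --increments '[{"dx": 0.01, "dy": 0, "dz": 0, "roll": 0, "claw": 1}, {"dx": 0, "dy": 0, "dz": -0.045, "roll": 0, "claw": 1}, {"dx": 0, "dy": 0, "dz": -0.045, "roll": 0, "claw": 1}, {"dx": -0.01, "dy": -0.045, "dz": 0, "roll": 0, "claw": 1}, {"dx": -0.015, "dy": -0.045, "dz": 0, "roll": 0, "claw": 1}, {"dx": -0.015, "dy": -0.045, "dz": 0, "roll": 0, "claw": 1}, {"dx": -0.015, "dy": -0.045, "dz": 0, "roll": 0, "claw": 1}, {"dx": -0.017, "dy": -0.045, "dz": 0, "roll": 0, "claw": 1}]'

```text
clock: 4.75
position: [508.7, 43.9, 291.7]
tcp_rot: [-3.141, -0.001, 0.0]
contact_force: [0.5, 0.7, -0.0]
grip_width: -0.3
grasp_force: 0.0
```

Emit:
arm_command --increments '[{"dx": -0.017, "dy": -0.037, "dz": 0, "roll": 0, "claw": 1}, {"dx": 0, "dy": 0, "dz": 0, "roll": 0, "claw": 1}]'

```text
clock: 4.95
position: [489.5, 87.1, 292.0]
tcp_rot: [-3.139, -0.0, 0.013]
contact_force: [0.3, 0.2, 0.5]
grip_width: -0.1
grasp_force: 0.0
```

Run:
```python
from station import r
import cv2
print(r.sense()["position"],r.sense()["contact_force"])
b=r.snapshot("scene")["image"][150:290,150:330,::-1]
cv2.imwrite("pics/a3.png",cv2.resize(b,None,fx=4,fy=4,interpolation=cv2.INTER_CUBIC))
```

```text
[489.49946036  87.11532006 291.97741109] [0.31288291 0.18588629 0.49504761]
```

View pics/a3.png

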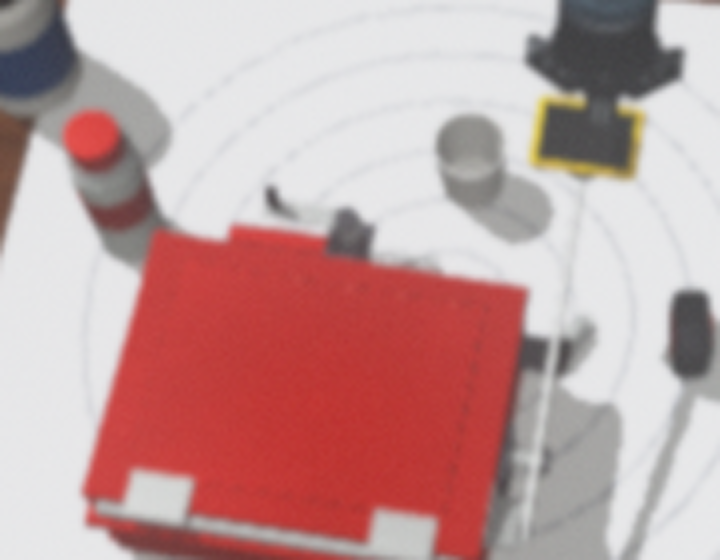

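The tongue now points sideways: the pin is at about (272,197) and the pivot at (348,222), parallel to the lid's front edge, so the catch is clear. The fingers stand over the pad. Pressing now.

Emit:
arm_command --increments '[{"dx": 0, "dy": 0.008, "dz": 0.015, "roll": 0, "claw": 1}, {"dx": 0, "dy": 0, "dz": 0.012, "roll": 0, "claw": 1}, {"dx": 0, "dy": 0, "dz": 0.01, "roll": 0, "claw": 1}, {"dx": 0, "dy": 0, "dz": 0.01, "roll": 0, "claw": 1}, {"dx": 0, "dy": 0, "dz": 0.01, "roll": 0, "claw": 1}, {"dx": 0, "dy": 0, "dz": 0.01, "roll": 0, "claw": 1}, {"dx": 0, "dy": 0, "dz": 0, "roll": 0, "claw": 1}]'

```text
clock: 5.7
position: [491.9, 70.5, 224.5]
tcp_rot: [-3.141, 0.001, -0.001]
contact_force: [-2.6, 0.2, 9.8]
grip_width: -0.2
grasp_force: 4.8
```

Emit:
arm_command --increments '[{"dx": 0, "dy": 0, "dz": 0.014, "roll": 0, "claw": 1}, {"dx": 0, "dy": 0, "dz": 0.014, "roll": 0, "claw": 1}, {"dx": 0, "dy": 0, "dz": 0.014, "roll": 0, "claw": 1}, {"dx": 0, "dy": 0, "dz": 0.014, "roll": 0, "claw": 1}, {"dx": 0, "dy": 0, "dz": 0.014, "roll": 0, "claw": 1}, {"dx": 0, "dy": 0, "dz": 0.014, "roll": 0, "claw": 1}, {"dx": 0, "dy": 0, "dz": 0.01, "roll": 0, "claw": 1}, {"dx": 0, "dy": 0, "dz": 0.006, "roll": 0, "claw": 1}]'

```text
clock: 6.5
position: [491.7, 71.0, 124.3]
tcp_rot: [-3.141, 0.001, -0.001]
contact_force: [-3.9, 0.2, 10.9]
grip_width: 0.0
grasp_force: 5.7
```

Emit:
arm_command --increments '[{"dx": 0, "dy": 0, "dz": 0.005, "roll": 0, "claw": 1}, {"dx": 0, "dy": 0, "dz": 0.005, "roll": 0, "claw": 1}, {"dx": 0, "dy": 0, "dz": 0.003, "roll": 0, "claw": 1}, {"dx": 0, "dy": 0, "dz": 0, "roll": 0, "claw": 1}, {"dx": 0, "dy": 0, "dz": 0, "roll": 0, "claw": 1}]'

```text
clock: 7.0
position: [493.5, 70.9, 112.1]
tcp_rot: [-3.141, -0.002, -0.002]
contact_force: [-0.8, 0.6, 5.7]
grip_width: 0.0
grasp_force: 2.9
```

Emit:
arm_command --increments '[{"dx": 0, "dy": 0, "dz": 0.003, "roll": 0, "claw": 1}, {"dx": 0, "dy": 0, "dz": 0.002, "roll": 0, "claw": 1}, {"dx": 0, "dy": 0, "dz": 0, "roll": 0, "claw": 1}]'

```text
clock: 7.3
position: [494.0, 71.0, 110.5]
tcp_rot: [3.14, -0.002, -0.002]
contact_force: [-8.2, -0.7, 27.6]
grip_width: -0.2
grasp_force: 14.2
```

Force has risen to 28 N, so the lever is on its stop. I'll check the view.

Emit:
arm_command --increments '[{"dx": 0, "dy": 0, "dz": 0, "roll": 0, "claw": 1}, {"dx": 0, "dy": 0, "dz": 0, "roll": 0, "claw": 1}, {"dx": 0, "dy": 0, "dz": 0, "roll": 0, "claw": 1}, {"dx": 0, "dy": 0, "dz": 0, "roll": 0, "claw": 1}, {"dx": 0, "dy": 0, "dz": 0, "roll": 0, "claw": 1}]'

```text
clock: 7.8
position: [494.0, 71.0, 110.5]
tcp_rot: [3.141, -0.003, -0.002]
contact_force: [-8.5, -1.4, 26.2]
grip_width: 0.2
grasp_force: 14.0
```

Run:
```python
from station import r
import cv2
print(r.sense()["position"],r.sense()["contact_force"])
b=r.snapshot("scene")["image"][130:310,130:350,::-1]
cv2.imwrite("pics/a4.png",cv2.resize(b,None,fx=3,fy=3,interpolation=cv2.INTER_CUBIC))
```

```text
[494.02236802  71.01830041 110.47786309] [-8.47205043 -1.40651331 26.15534982]
```

View pics/a4.png

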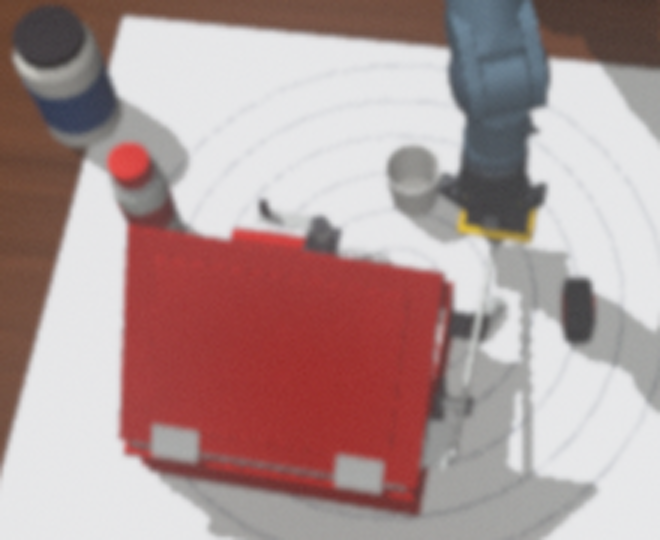

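The lid is raised, its front corners at about (130,225) and (443,272). The pad is down under the fingers and the cup and can are standing. I'll check the lid angle against these corners and hand in if it holds.

```bash
cat > c.py <<'E'
from m import *
for a in(.5,.6,.7,.8,.9):
    P=[[124-248*np.cos(a)-14*np.sin(a)*-1,y,150+248*np.sin(a)+14*np.cos(a)] for y in(164,-164)]
    print(a,proj(S,np.array([W(p,q) for q in P])).round(1).tolist())
E
python3 c.py | tail -5
```

```text
0.5 [[280.2, 215.4], [178.3, 200.1]]
0.6 [[279.4, 216.6], [175.8, 201.0]]
0.7 [[278.5, 218.7], [173.2, 202.8]]
0.8 [[277.5, 221.7], [170.4, 205.5]]
0.9 [[276.3, 225.5], [167.6, 208.9]]
```

```bash
python3 -c "
from station import r
print(r.finish_job())"
```

```text
the job is handed in; nothing more can be done
None
```

The catch is turned clear (about -1.6 rad), and the lever is held on its stop with about 26 N, keeping the lid up at roughly 0.77 rad; the job is handed in, but no verdict came back.

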